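Stock check: the half-full box on the spring scale

ROBOT

A 7-joint arm with a two-finger parallel gripper is mounted at the origin on the work surface. World frame = base frame: x ahead of the robot, y to its left, z up, the work surface at z = 0. Lengths are in m, angles in rad, forces in N, time in s.
With the tool pointing down it reaches from about 0.4 to 0.85 m from the base axis. Payload 10.4 kg.
Tool frame: the origin (TCP) lies between the finger pads; the fingertips stand manip.finger_overhang ahead of it and the grasp point (between the pads) lies 11 mm behind it (manip.finger_overhang is the distance from the TCP to the fingertips, in m); x points along the fingers, z is the direction in which the jaws open and shut, and the axes are right-handed (so a half turn about x gives the same grasp; the last joint's range is limited). The gripper opens to 85 mm and grips with 20 to 120 N. Pads are 22 mm wide; open, the fingers measure 114 mm over their backs; the gripper's body (76 mm by 85 mm) begins 54 mm behind the grasp point. The pads swing forward as they close: fully open they stand 13 mm farther back than shut.
Start: joints at [-1.144, 0.332, -0.065, 1.46, 0.022, 1.35, -0.088], TCP at [0.272, 0.563, 0.239] pointing down, gripper open.
Joint ranges: [-2.6, 2.6], [-0.5, 2.12], [-1.47, 1.34], [0.16, 2.42], [-1.27, 4.41], [0.06, 2.06], [-2.6, 2.6]. Speed limits (rad/s): [2.22, 2.22, 2.79, 2.79, 3.14, 3.14, 3.14].

INTERFACE

Orientations are given as a unit quaternion [x, y, z, w].
In Python, from workcell import get_obs, camera, workorder, manip gives the robot as it stands. The module is installed in compiled form; this text tells all that it offers.
- The arm moves only by the tool play_rows, never from a script. Its argument "increments" is text: rows parted by semicolons, each of 4 numbers parted by spaces: the shift along the tool's x, y, z in m, then the turn about the tool's x in rad. A call has 1 to 20 rows; each row shifts and turns the pose as measured when the row begins, along the tool's axes as they then stand; what a row does not reach is not made up. A row lasts 1/10 s, in which the tool goes at most 50 mm and 8.59 degrees, less where a joint would pass 70% of its speed; a pose out of reach is approached as far as the arm can. A call is refused whole if a number of a shift passes 0.05 or a number of a turn 0.15, either way. A call with a gripper value outside its range is refused whole. "hand" is the gripper command: -1 is fully open, 1 is shut, values between are in proportion, set as the call begins (left out, the last holds). The fingers move at their own pace and stop on an object; "squeeze" is the grip in N (left out, the last holds). Time passes only in rows, so rows that do not move let the fingers close. It gives the time, the measured TCP pose, the force and the opening at its end, in the units of the state.
- get_obs(): the state, without advancing time (a new reading comes with each control period).
- camera(name): name is "scene" or "top"; returns a dict with "img" (420x560x3 uint8, blue, green, red), "fov_y" (degrees; the focal length in pixels is half the picture's height over the tangent of half this angle, whatever the lens; pixels are square), "cx", "cy" (the principal point, pixels), "distortion" ([k1, k2, p1, p2, k3] as OpenCV has them; the pictures are not rectified), "R" (3x3) and "t" (3): a world point X has camera coordinates R X + t. Camera axes: x right, y down, z forward; pixel columns grow to the right and rows downward; lengths in m; the calibration is good to about 2 mm. A picture is of the moment at which its call begins. There is no depth.
- workorder.hand_in(): hands the job in, once; it reports no verdict.
The state is a dict: "clock": time; "joint_pos": joint angles; "joint_velocities": joint speeds; "tau": joint torques, N m; "position": TCP position; "ee_rot": TCP orientation; "ft_force": force on the tool from outside, world axes, zero at the start; "torque": the same for the moment, N m; "grip_width": opening from 0.0 (shut) to 1.0 (fully open).
Only numpy, scipy, OpenCV 4.12 (cv2) and the standard library are available. Lean on these libraries where they do the work, as an engineer would, in place of code of your own. Each camera call takes 0.05 s, during which the arm holds its last target.

TASK

Three look-alike walnut boxes of brass blanks stand on the bench: one nearly empty (about 200 g), one half full (about 450 g) and one full (about 780 g). Feel by lifting them which one is half full, then set that one upright and centred on the pan of the spring scale, letting it down gently with the sinking pan until the pan carries it, so that the pointer rests in the green band; never press the pan down into the red, as the full box would. Leave the other two boxes standing upright on the bench and do not disturb the fingerboard, pegs or reamer.

Things in the scene. Friction and masses are not known exactly. Their poses are not given: they have to be found in the camera images.
- box_a: closed walnut box, one of three alike, 100 (own x) x 60 x 62 mm high over the lid, which does not open; on the lid a centred grip rail 70 mm along own x, 24 wide, from 62 to 94 mm above the underside. Origin: centre of the underside. Hidden contents, central within 3 mm, differ from run to run: one box weighs about 200 g, one 450 g, one 780 g (each within 10 per cent)
- box_b: closed walnut box, one of three alike, 100 (own x) x 60 x 62 mm high over the lid, which does not open; on the lid a centred grip rail 70 mm along own x, 24 wide, from 62 to 94 mm above the underside. Origin: centre of the underside. Hidden contents, central within 3 mm, differ from run to run: one box weighs about 200 g, one 450 g, one 780 g (each within 10 per cent)
- box_c: closed walnut box, one of three alike, 100 (own x) x 60 x 62 mm high over the lid, which does not open; on the lid a centred grip rail 70 mm along own x, 24 wide, from 62 to 94 mm above the underside. Origin: centre of the underside. Hidden contents, central within 3 mm, differ from run to run: one box weighs about 200 g, one 450 g, one 780 g (each within 10 per cent)
- pan_top (a point): centre of the top face of the spring scale's flat round aluminium pan (140 mm across, no rim), 127 mm above the bench when empty; sinks with the pan. Below it the fixed cream housing, 130 x 130 x 70 mm high; a black pointer on the pan runs over a plate with a green and, lower, a red band on its robot side and far side
- pan (a joint): how far the pan is pressed down, m: 0 empty, 0.045 at the bottom stop; spring 200 N/m (4.9 mm per 100 g), lightly damped. Green band: 0.015 to 0.029; red from 0.034. Half-full box: about 0.022, nearly empty 0.010, full 0.038. A box let go on first touch makes the pan plunge; sinking faster than 0.15 m/s counts as dropped
- fingerboard: cracked ebony fingerboard, 260 mm along own x, 40 mm wide, 9 mm high, lying on the bench; bystander. Origin: centre of the underside
- reamer: brass peg reamer with rosewood grip, 152 mm along own x, 26 mm wide and high, lying on the bench; bystander. Origin: on the bench near the middle
- peg1: boxwood violin peg, 84 mm long, lying on the bench, head 24 mm across and 9 mm high; bystander. Origin: on the bench near the middle of its length
- peg2: boxwood violin peg, 84 mm long, lying on the bench, head 24 mm across and 9 mm high; bystander. Origin: on the bench near the middle of its length
- peg3: boxwood violin peg, 84 mm long, lying on the bench, head 24 mm across and 9 mm high; bystander. Origin: on the bench near the middle of its length
- peg4: boxwood violin peg, 84 mm long, lying on the bench, head 24 mm across and 9 mm high; bystander. Origin: on the bench near the middle of its length

How it is judged:
At the end, for the whole second after the job is handed in: One box stands upright (within 0.1 rad) and still on the pan, its centre within 12 mm of the pan's centre, and the pan is down between 15 and 29 mm, in the green band, under its weight alone; the other two boxes stand upright on the bench (value of joint pan between 0.015 and 0.029 m and ((horizontal distance between box_a and pan_top below 0.012 m and distance between box_a and pan_top below 0.015 m and angle between each of box_a, box_b, box_c's own z axis and vertical below 0.1 rad and linear speed of box_a below 0.02 m/s and height (world z) of each of box_b, box_c below 0.012 m) or (horizontal distance between box_b and pan_top below 0.012 m and distance between box_b and pan_top below 0.015 m and angle between each of box_b, box_a, box_c's own z axis and vertical below 0.1 rad and linear speed of box_b below 0.02 m/s and height (world z) of each of box_a, box_c below 0.012 m) or (horizontal distance between box_c and pan_top below 0.012 m and distance between box_c and pan_top below 0.015 m and angle between each of box_c, box_a, box_b's own z axis and vertical below 0.1 rad and linear speed of box_c below 0.02 m/s and height (world z) of each of box_a, box_b below 0.012 m))); the robot touches nothing.
It fails at once if the pan is pressed into the red (beyond 34 mm) (value of joint pan above 0.034 m).
It fails at once if a load is dropped on the pan (it sinks faster than 0.15 m/s) (velocity of joint pan above 0.15 m/s).
It fails at once if a bystander (fingerboard, reamer or peg) is pushed more than 30 mm (distance of any of fingerboard, reamer, peg1, peg2, peg3, peg4 from where it was at the start of the episode above 0.03 m).
It also fails if it takes over 64 s, if anything falls off the work surface, if the arm or the gripper's body presses on something with over 40 N, if the wrist force passes 120 N, or if a joint passes its speed limit or range.

## Working session

There is one attempt and no reset: what is moved stays moved. The work goes in short steps, Python scripts to look and compute and a tool call to move; the robot and the scene stay as the last step left them, time stands still between calls to the robot, and variables do not carry over. Pictures are saved under pics/ and viewed, and the job is handed in when it is done.

Besides the shell and the picture viewer there is one more tool, called after "Request:" as name(argument=value, ...), one argument or row to a line, values as JSON. play_rows: Moves the arm, as the interface text tells. Its arguments: {"type":"object","properties":{"increments":{"type":"string"},"hand":{"type":"number"},"squeeze":{"type":"number"}},"required":["increments"]}

```bash
mkdir -p pics; ls; python3 - <<'E'
from workcell import get_obs, camera, workorder, manip
import cv2
o=get_obs()
for k in o: print(k,o[k])
print([ (a,getattr(manip,a)) for a in dir(manip) if a[0]!='_'])
for n in("scene","top"):
    c=camera(n); cv2.imwrite(f"pics/{n}0.png",c["img"])
    print(n,{k:c[k] for k in c if k!="img"})
E
```

```text
pics
clock 0.0
joint_pos [-1.14360515  0.33287128 -0.0647108   1.46097671  0.02158637  1.34989227
 -0.08849355]
joint_velocities [ 0.0009739   0.00060672  0.00018646  0.00062004 -0.00013559 -0.00144823
 -0.00110947]
tau [-7.81808048e-04 -6.25446796e+01  4.85885376e-02 -3.91592002e+01
  1.61263818e-02  1.01758976e-02  5.48337226e-06]
position [0.27156679 0.56249779 0.23849942]
ee_rot [-0.37620527  0.59932917  0.37562855  0.59847919]
ft_force [-0.35383873  0.19170269  0.67374432]
torque [-0.05051265 -0.06074126 -0.00464904]
grip_width 0.9965781700991001
[('MotionError', <class 'workcell.MotionError'>), ('finger_overhang', 0.008)]
scene {'fov_y': 44.29121878659774, 'cx': 282.68856662317086, 'cy': 210.03570167447018, 'distortion': array([-0.0418233,  0.       ,  0.       ,  0.       ,  0.       ]), 'R': array([[ 0.39497225,  0.91867446,  0.00584413],
       [ 0.73930087, -0.31406367, -0.59564943],
       [-0.54537249,  0.23958557, -0.80322326]]), 't': array([-0.23979627, -0.36476787,  1.57969772])}
top {'fov_y': 44.49710267878876, 'cx': 277.5064485911494, 'cy': 211.5271138152271, 'distortion': array([0.06104063, 0.        , 0.        , 0.        , 0.        ]), 'R': array([[ 0.00195585, -0.9999746 , -0.006854  ],
       [-0.99254178, -0.00110579, -0.12189994],
       [ 0.12188926,  0.0070413 , -0.99251873]]), 't': array([0.02361085, 0.58600888, 1.16276954])}
```

View pics/scene0.png

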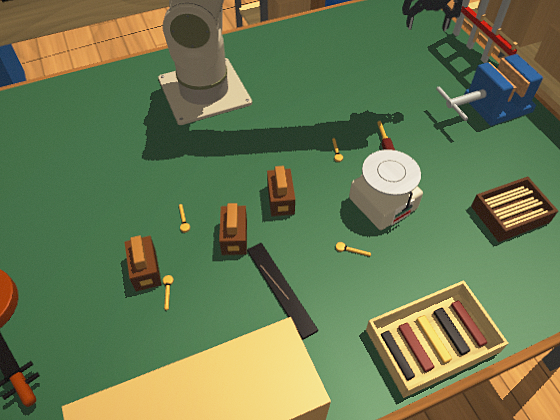

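View pics/top0.png

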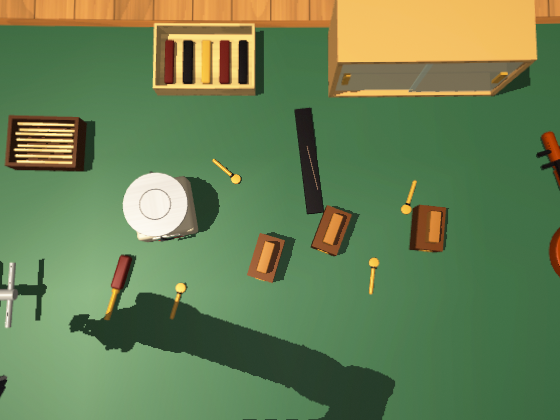

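The top view shows the boxes at about (266,257), (332,231) and (429,229), with lighter rails, and the white pan at (156,204). Fingerboard, pegs and reamer are also clear.

```bash
cat > h.py <<'E'
from workcell import get_obs, camera
import cv2, numpy as np
def K(c):
    f=210/np.tan(np.radians(c["fov_y"])/2); return np.array([[f,0,c["cx"]],[0,f,c["cy"]],[0,0,1]])
def ray(c,px):
    u=cv2.undistortPoints(np.array(px,float).reshape(-1,1,2),K(c),c["distortion"]).reshape(-1,2)
    d=np.c_[u,np.ones(len(u))]@c["R"]; return -c["R"].T@c["t"],d
def plane(c,px,z):
    o,d=ray(c,px); s=(z-o[2])/d[:,2]; return o+d*s[:,None]
def proj(c,X):
    return cv2.projectPoints(np.array(X,float).reshape(-1,3),cv2.Rodrigues(c["R"])[0],c["t"],K(c),c["distortion"])[0].reshape(-1,2)
E
cat > m.py <<'E'
from h import *
for n in("top","scene"):
    c=camera(n); img=c["img"]; hsv=cv2.cvtColor(img,cv2.COLOR_BGR2HSV)
    if n=="top": print("tcp px",proj(c,get_obs()["position"]))
    for name,lo,hi,z in(("rail",(5,100,130),(16,230,255),.094),("pan",(0,0,190),(180,40,255),.127),("wal",(3,90,40),(16,255,255),.062)):
        m=cv2.inRange(hsv,lo,hi)
        cs,_=cv2.findContours(m,cv2.RETR_EXTERNAL,cv2.CHAIN_APPROX_NONE)
        for k in cs:
            a=cv2.contourArea(k)
            if not 200<a<6000: continue
            p=plane(c,k.reshape(-1,2),z)
            r=cv2.minAreaRect((p[:,:2]*1000).astype(np.float32))
            print(n,name,a,cv2.boundingRect(k),np.round(r[0],1),np.round(r[1],1),round(r[2],1), np.round(cv2.minEnclosingCircle((p[:,:2]*1000).astype(np.float32))[1],1))
E
python3 m.py
```

```text
tcp px [[-17.50559996 368.12978076]]
top rail 1084.0 (247, 233, 37, 50) [477.4  50.4] [57.4 96.1] 73.7 55.0
top rail 515.5 (417, 211, 25, 40) [ 538.2 -308.4] [51.8 85.7] 88.1 47.1
top rail 1042.0 (312, 206, 39, 49) [538.7 -95. ] [56.4 95.4] 68.9 54.5
top rail 539.5 (534, 0, 26, 24) [1036.  -584.6] [54.9 54.3] 88.5 38.0
top pan 3153.5 (123, 173, 64, 65) [589.9 288.8] [138.6 135.2] 2.2 73.4
top wal 382.0 (111, 255, 21, 35) [446.  374.7] [27.8 76.8] 75.5 38.6
top wal 1121.0 (247, 233, 38, 50) [478.7  50.7] [60.6 99.7] 73.4 56.8
top wal 318.0 (549, 228, 11, 49) [ 494.2 -588.5] [ 21.3 106.2] 86.1 53.1
top wal 1145.5 (311, 206, 41, 50) [540.3 -96.5] [ 61.8 103.3] 68.9 58.5
top wal 1384.5 (410, 205, 36, 47) [ 545.7 -314.8] [ 72.9 103.7] 83.5 62.0
top wal 325.0 (541, 132, 19, 31) [ 733.4 -597.7] [68.7 31. ] 17.2 35.1
top wal 3645.5 (5, 116, 76, 55) [741.5 560.6] [168.7 125.8] 89.2 104.1
top wal 412.5 (219, 40, 12, 44) [939.  150.5] [ 25.2 105.1] 89.0 53.5
top wal 376.5 (164, 39, 11, 45) [939.4 280.7] [ 23.1 107.2] 89.0 54.1
top wal 539.5 (534, 0, 26, 24) [1052.9 -601.5] [56.4 55.8] 88.5 39.0
[... 862 characters left out ...]
 262.4] [106.2  24.9] 0.2 53.2
scene wal 674.5 (0, 269, 18, 59) [ 530.8 -609.1] [ 35.9 144.5] 84.6 72.2
scene wal 1387.5 (125, 236, 36, 55) [ 560.  -322.8] [ 64.2 141.6] 82.8 73.8
scene wal 1205.0 (219, 203, 28, 52) [ 554.4 -104.8] [ 62.3 144.2] 69.1 73.9
scene wal 3248.5 (472, 177, 86, 65) [764.8 542.4] [192.1 137.3] 89.0 116.0
scene wal 1060.5 (267, 166, 28, 50) [493.1  43.5] [ 61.7 154.1] 71.3 78.8
scene wal 278.0 (535, 88, 25, 33) [501.4 881.4] [ 42.7 131.9] 89.8 68.3
scene wal 629.5 (487, 45, 43, 57) [339.3 863. ] [ 91.7 264. ] 70.0 133.5
scene wal 2690.0 (501, 0, 59, 82) [ 197.3 1063.7] [187.7 467.7] 48.2 233.9
scene wal 1403.0 (221, 0, 141, 34) [-177.7  372.5] [480.5 193.1] 67.4 255.5
```

```bash
python3 - <<'E'
from h import *
a=camera("top")["img"][200:290,240:460]; b=camera("scene")["img"][155:300,115:305]
cv2.imwrite("pics/crop.png",np.vstack([cv2.resize(a,(700,286),interpolation=0),cv2.resize(b[:,:],(700,314),interpolation=0)[:314]]))
h=cv2.cvtColor(camera("top")["img"],cv2.COLOR_BGR2HSV)
for p in((266,257),(255,265),(332,231),(320,240),(435,227),(420,240)): print(p,h[p[1],p[0]])
E
```

```text
(266, 257) [ 15 169 232]
(255, 265) [ 12 161 160]
(332, 231) [ 15 183 222]
(320, 240) [ 11 178 143]
(435, 227) [ 15 188 213]
(420, 240) [ 11 189 131]
```

View pics/crop.png

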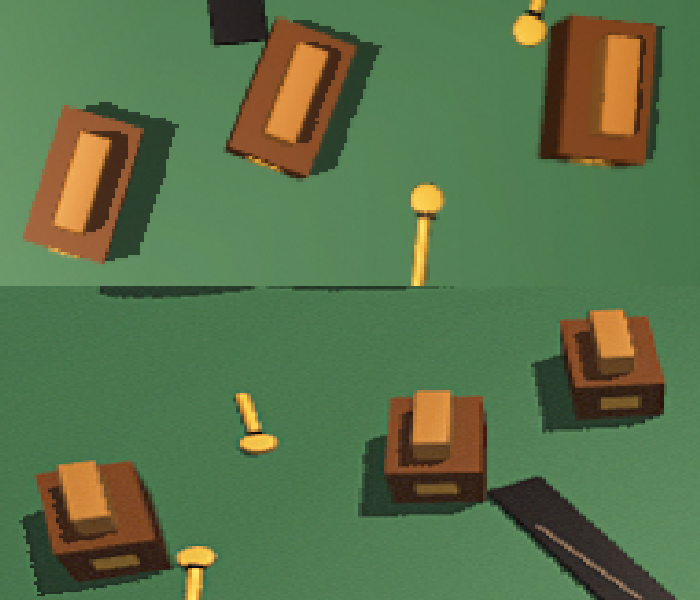

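```bash
cat > r.py <<'E'
from h import *
o=get_obs(); print(o["clock"],np.round(o["position"],4),np.round(o["ft_force"],2),round(o["grip_width"],3))
for n,vlo in(("top",190),("scene",190)):
    c=camera(n); hsv=cv2.cvtColor(c["img"],cv2.COLOR_BGR2HSV)
    m=cv2.inRange(hsv,(11,100,vlo),(17,235,255))
    cs,_=cv2.findContours(m,cv2.RETR_EXTERNAL,cv2.CHAIN_APPROX_NONE)
    for k in cs:
        a=cv2.contourArea(k)
        if not 120<a<700: continue
        p=plane(c,k.reshape(-1,2),.094)
        q=p[:,:2].mean(0)
        if not(.35<q[0]<.7 and -.42<q[1]<.42): continue
        r=cv2.minAreaRect((p[:,:2]*1000).astype(np.float32))
        print(n,a,np.round(r[0],1),np.round(r[1],1),round(r[2],1))
E
python3 r.py
```

```text
0.35 [0.2717 0.5628 0.2392] [-0.62 -0.06 -0.26] 0.998
top 253.5 [478.5  51.7] [20.8 66.7] 73.2
top 255.0 [541.2 -97.5] [21.5 67.2] 69.2
top 259.0 [ 546.9 -320.7] [21.4 67. ] 83.6
scene 216.5 [ 546.7 -322.4] [21.5 65.8] 83.6
scene 187.0 [ 541.4 -100.4] [20.7 63.4] 69.8
scene 146.5 [478.6  49.4] [20.8 64.4] 73.9
```

```bash
cat > go.py <<'E'
import sys
from h import *
from scipy.spatial.transform import Rotation as Ro
# usage go.py x y z yawdeg(of jaw axis, z tool)
x,y,z,yaw=map(float,sys.argv[1:5]); st=float(sys.argv[5]) if len(sys.argv)>5 else .04
o=get_obs(); R=Ro.from_quat(o["ee_rot"]).as_matrix(); p=o["position"]
print("t",o["clock"],"p",np.round(p,4),"q7",round(o["joint_pos"][6],2),"F",np.round(o["ft_force"],2),"w",round(o["grip_width"],3))
print(np.round(R,3).tolist())
d=np.array([np.cos(np.radians(yaw)),np.sin(np.radians(yaw)),0])
l=R.T@d; th=np.arctan2(-l[1],l[2]); th=(th+np.pi/2)%np.pi-np.pi/2
n=max(int(np.ceil(abs(th)/.14)),1); print("turn",round(th,3),"rows",n)
D=np.array([x,y,z])-p; print("shift now-tool",np.round(R.T@D,4))
R2=(Ro.from_matrix(R)*Ro.from_rotvec([th,0,0])).as_matrix(); s=R2.T@D
k=int(np.ceil(np.linalg.norm(s)/st)); print("after turn",np.round(s,4),"rows",k,np.round(s/k,4))
E
python3 go.py .4785 .0505 .239 73.5
```

```text
t 0.45 p [0.2717 0.5628 0.2393] q7 -0.09 F [-0.58 -0.37  0.25] w 1.002
[[-0.0, -0.901, 0.435], [-0.0, 0.435, 0.901], [-1.0, 0.0, -0.0]]
turn -0.162 rows 2
shift now-tool [ 3.000e-04 -4.090e-01 -3.715e-01]
after turn [ 3.000e-04 -3.438e-01 -4.325e-01] rows 14 [ 0.     -0.0246 -0.0309]
```

Request:
play_rows(
  increments="0 0 0 -0.08;0 0 0 -0.08;0 -0.025 -0.031 0;0 -0.025 -0.031 0;0 -0.025 -0.031 0;0 -0.025 -0.031 0;0 -0.025 -0.031 0;0 -0.025 -0.031 0;0 -0.025 -0.031 0;0 -0.025 -0.031 0;0 -0.025 -0.031 0;0 -0.025 -0.031 0;0 -0.025 -0.031 0;0 -0.025 -0.031 0;0 -0.025 -0.031 0;0 -0.02 -0.025 0",
  hand=-1,
  squeeze=40,
)

```text
clock: 2.05
position: [0.489, 0.0403, 0.239]
ee_rot: [-0.426, 0.562, 0.428, 0.566]
ft_force: [-0.3, 1.0, 0.3]
grip_width: 0.998
```

```bash
python3 go.py .4785 .0505 .17 73.5
```

```text
t 2.05 p [0.489  0.0403 0.239 ] q7 1.14 F [-0.28  1.04  0.28] w 0.998
[[0.003, -0.963, 0.271], [0.006, 0.271, 0.963], [-1.0, -0.001, 0.006]]
turn 0.014 rows 1
shift now-tool [0.069  0.0129 0.0066]
after turn [0.069  0.013  0.0064] rows 2 [0.0345 0.0065 0.0032]
```

Request:
play_rows(
  increments="0.03 0.006 0.003 0.014;0.03 0.006 0.003 0;0 0 0 0;0 0 0 0",
)

```text
clock: 2.45
position: [0.4818, 0.0435, 0.1798]
ee_rot: [-0.42, 0.566, 0.42, 0.572]
ft_force: [-0.7, -0.3, 1.3]
grip_width: 0.998
```

```bash
python3 go.py .4785 .0505 .076 73.5;python3 r.py
```

```text
t 2.45 p [0.4818 0.0435 0.1798] q7 1.11 F [-0.68 -0.35  1.27] w 0.998
[[0.007, -0.956, 0.294], [0.005, 0.294, 0.956], [-1.0, -0.005, 0.007]]
turn -0.011 rows 1
shift now-tool [0.1038 0.0058 0.005 ]
after turn [0.1038 0.0057 0.005 ] rows 3 [0.0346 0.0019 0.0017]
2.45 [0.4818 0.0435 0.1798] [-0.68 -0.35  1.27] 0.998
top 248.5 [ 546.8 -320.6] [21.1 65.7] 82.5
scene 223.5 [ 546.2 -322.5] [22.  66.9] 83.6
```

Request:
play_rows(
  increments="0 0.006 0.005 -0.011;0.03 0 0 0;0.03 0 0 0;0.025 0 0 0;0.01 0 0 0;0 0 0 0;0 0 0 0",
)

```text
clock: 3.25
position: [0.4833, 0.0564, 0.0905]
ee_rot: [-0.427, 0.557, 0.424, 0.573]
ft_force: [0.2, 0.3, 0.3]
grip_width: 1.001
```

```bash
python3 go.py .4785 .0505 .076 73.5; python3 - <<'E'
from h import *
a=camera("scene")["img"][100:300,100:400]
cv2.imwrite("pics/g1.png",cv2.resize(a,(780,520)))
E
```

```text
t 3.25 p [0.4833 0.0564 0.0905] q7 1.15 F [0.23 0.27 0.33] w 1.001
[[0.02, -0.961, 0.276], [0.011, 0.276, 0.961], [-1.0, -0.016, 0.016]]
turn 0.008 rows 1
shift now-tool [ 0.0144  0.0032 -0.0072]
after turn [ 0.0144  0.0031 -0.0072] rows 1 [ 0.0144  0.0031 -0.0072]
```

View pics/g1.png

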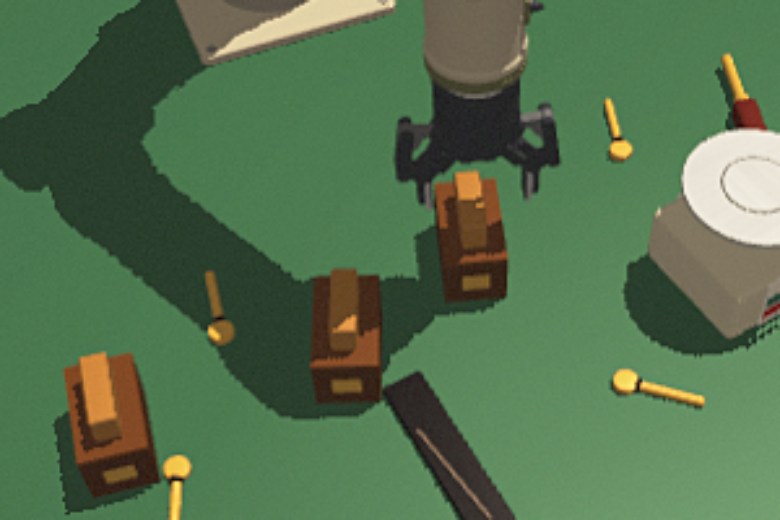

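Request:
play_rows(
  increments="0 0.002 -0.006 0;0.01 0 0 0;0.003 0 0 0;0 0 0 0",
)

```text
clock: 3.7
position: [0.4815, 0.0512, 0.0793]
ee_rot: [-0.427, 0.555, 0.424, 0.575]
ft_force: [-0.4, -0.2, 0.4]
grip_width: 1.001
```

```bash
python3 go.py .4785 .0505 .076 73.5
```

```text
t 3.7 p [0.4815 0.0512 0.0793] q7 1.17 F [-0.39 -0.17  0.4 ] w 1.001
[[0.025, -0.961, 0.276], [0.013, 0.277, 0.961], [-1.0, -0.021, 0.019]]
turn 0.008 rows 1
shift now-tool [ 0.0032  0.0027 -0.0015]
after turn [ 0.0032  0.0027 -0.0016] rows 1 [ 0.0032  0.0027 -0.0016]
```

Request:
play_rows(
  increments="0.004 0.003 -0.001 0.008;0 0 0 0;0 0 0 0;0 0 0 0;0 0 0 0;0 0 0 0;0 0 0 0;0 0 0 0;0 0 0 0;0 0 0 0",
  hand=1,
  squeeze=40,
)

```text
clock: 4.7
position: [0.4781, 0.0508, 0.0751]
ee_rot: [-0.424, 0.557, 0.421, 0.576]
ft_force: [-0.1, -0.5, 1.0]
grip_width: 0.28
```

```bash
python3 go.py .4785 .0505 .076 73.5
```

```text
t 4.7 p [0.4781 0.0508 0.0751] q7 1.16 F [-0.06 -0.49  1.02] w 0.28
[[0.025, -0.958, 0.285], [0.012, 0.285, 0.958], [-1.0, -0.02, 0.019]]
turn -0.001 rows 1
shift now-tool [-0.0009 -0.0005 -0.0002]
after turn [-0.0009 -0.0005 -0.0002] rows 1 [-0.0009 -0.0005 -0.0002]
```

Request:
play_rows(
  increments="-0.01 0 0 0;-0.015 0 0 0;-0.015 0 0 0;0 0 0 0;0 0 0 0;0 0 0 0;0 0 0 0",
  squeeze=60,
)

```text
clock: 5.4
position: [0.4746, 0.0501, 0.1151]
ee_rot: [-0.424, 0.559, 0.422, 0.575]
ft_force: [-0.1, -0.6, -3.9]
grip_width: 0.27
```

```bash
cat > w.py <<'E'
from h import *
F=[];T=[];U=[]
for i in range(8):
    camera("top"); o=get_obs(); F.append(o["ft_force"]);T.append(o["torque"]);U.append(o["tau"])
print("F",np.mean(F,0).round(2),np.std(F,0).round(2),"T",np.mean(T,0).round(3),"tau",np.mean(U,0).round(2),"p",o["position"].round(4),o["clock"],o["grip_width"])
E
python3 w.py;python3 go.py .4785 .0505 .076 73.5
```

```text
F [ 0.03 -0.16 -4.15] [0.24 0.7  0.45] T [-0.036  0.038  0.001] tau [ 0.000e+00 -4.011e+01  1.650e+00 -3.618e+01 -3.000e-02 -1.500e-01
  0.000e+00] p [0.475  0.0501 0.1156] 5.8 0.2642900605084734
t 5.8 p [0.475  0.0501 0.1156] q7 1.13 F [-0.23  1.08 -4.71] w 0.264
[[0.02, -0.958, 0.285], [0.011, 0.285, 0.958], [-1.0, -0.016, 0.017]]
turn -0.001 rows 1
shift now-tool [ 0.0397 -0.0026  0.0007]
after turn [ 0.0397 -0.0026  0.0007] rows 1 [ 0.0397 -0.0026  0.0007]
```

```bash
python3 - <<'E'
from h import *
a=camera("scene")["img"][100:300,100:400]
cv2.imwrite("pics/g2.png",cv2.resize(a,(780,520)))
E
python3 w.py
```

```text
F [-0.12  0.03 -4.1 ] [0.69 0.32 0.46] T [-0.021  0.046 -0.004] tau [ 0.000e+00 -4.005e+01  1.640e+00 -3.619e+01 -3.000e-02 -1.500e-01
  0.000e+00] p [0.475  0.0501 0.1157] 6.25 0.26926445334158156
```

View pics/g2.png

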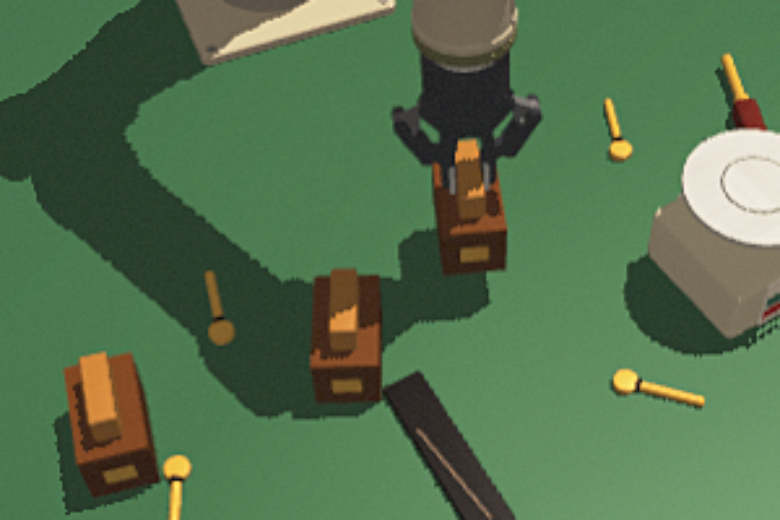

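Request:
play_rows(
  increments="-0.015 0 0 0;-0.02 0 0 0;-0.02 0 0 0;-0.02 0 0 0;-0.02 0 0 0;-0.02 0 0 0;-0.015 0 0 0;-0.005 0 0 0;0 0 0 0;0 0 0 0",
)

```text
clock: 7.25
position: [0.4708, 0.048, 0.2542]
ee_rot: [-0.423, 0.56, 0.422, 0.574]
ft_force: [0.2, -0.1, -4.7]
grip_width: 0.27
```

```bash
python3 go.py .5905 .288 .25 73.5 .02
```

```text
t 7.25 p [0.4708 0.048  0.2542] q7 1.08 F [ 0.17 -0.11 -4.7 ] w 0.27
[[0.018, -0.958, 0.285], [0.011, 0.285, 0.958], [-1.0, -0.014, 0.015]]
turn -0.002 rows 1
shift now-tool [ 0.0088 -0.0461  0.2641]
after turn [ 0.0088 -0.0465  0.264 ] rows 14 [ 0.0006 -0.0033  0.0189]
```

Request:
play_rows(
  increments="0 -0.0015 0.01 0;0 -0.003 0.019 0;0 -0.003 0.019 0;0 -0.003 0.019 0;0 -0.003 0.019 0;0 -0.003 0.019 0;0 -0.003 0.019 0;0 -0.003 0.019 0;0 -0.003 0.019 0;0 -0.003 0.019 0;0 -0.003 0.019 0;0 -0.003 0.019 0;0 -0.002 0.013 0;0 -0.001 0.006 0;0 0 0 0;0 0 0 0",
)

```text
clock: 8.85
position: [0.576, 0.304, 0.2424]
ee_rot: [-0.426, 0.56, 0.431, 0.565]
ft_force: [0.0, -0.6, -4.0]
grip_width: 0.266
```

```bash
python3 go.py .5905 .288 .25 73.5 .02
```

```text
t 8.85 p [0.576  0.304  0.2424] q7 0.81 F [ 0.01 -0.63 -3.99] w 0.266
[[0.0, -0.964, 0.266], [0.009, 0.266, 0.964], [-1.0, 0.002, 0.009]]
turn 0.019 rows 1
shift now-tool [-0.0078 -0.0182 -0.0115]
after turn [-0.0078 -0.0184 -0.0112] rows 2 [-0.0039 -0.0092 -0.0056]
```

Request:
play_rows(
  increments="0 -0.008 -0.005 0.01;0 -0.006 -0.004 0.009;0 -0.002 -0.001 0;0 0 0 0;0 0 0 0",
)

```text
clock: 9.35
position: [0.5904, 0.2857, 0.2428]
ee_rot: [-0.419, 0.566, 0.424, 0.57]
ft_force: [-0.2, 0.4, -3.9]
grip_width: 0.267
```

```bash
python3 go.py .5905 .288 .21 73.5 .02; python3 - <<'E'
from h import *
a=camera("scene")["img"][80:260,300:500]; b=camera("top")["img"][130:270,80:260]
cv2.imwrite("pics/p1.png",np.hstack([cv2.resize(a,(440,400)),cv2.resize(b,(360,400))]))
E
```

```text
t 9.35 p [0.5904 0.2857 0.2428] q7 0.83 F [-0.24  0.37 -3.88] w 0.267
[[0.001, -0.957, 0.29], [0.009, 0.29, 0.957], [-1.0, 0.002, 0.009]]
turn -0.006 rows 1
shift now-tool [0.0328 0.0006 0.002 ]
after turn [0.0328 0.0006 0.002 ] rows 2 [0.0164 0.0003 0.001 ]
```

View pics/p1.png

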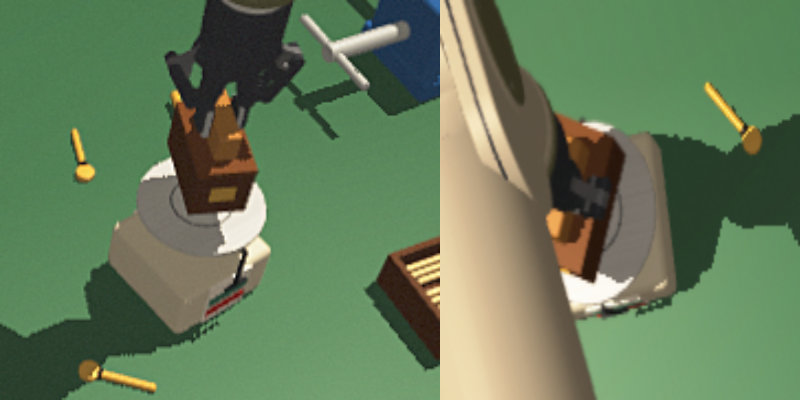

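Request:
play_rows(
  increments="0.005 0 0.002 0;0.01 0 0 0;0.008 0 0 0;0.004 0 0 0;0 0 0 0;0 0 0 0",
)

```text
clock: 10.05
position: [0.5898, 0.2892, 0.2122]
ee_rot: [-0.419, 0.566, 0.425, 0.569]
ft_force: [-0.6, -0.1, -4.7]
grip_width: 0.269
```

```bash
python3 go.py .5905 .288 .2 73.5 .02
```

```text
t 10.05 p [0.5898 0.2892 0.2122] q7 0.83 F [-0.62 -0.07 -4.7 ] w 0.269
[[-0.001, -0.958, 0.287], [0.009, 0.287, 0.958], [-1.0, 0.003, 0.008]]
turn -0.003 rows 1
shift now-tool [ 0.0122 -0.0011 -0.0011]
after turn [ 0.0122 -0.001  -0.0011] rows 1 [ 0.0122 -0.001  -0.0011]
```

Request:
play_rows(
  increments="0.003 -0.001 -0.001 0;0.003 0 0 0;0.003 0 0 0;0.003 0 0 0;0.003 0 0 0;0.003 0 0 0;0 0 0 0;0 0 0 0",
)

```text
clock: 10.85
position: [0.5912, 0.2881, 0.1941]
ee_rot: [-0.419, 0.565, 0.425, 0.57]
ft_force: [-1.3, -0.6, -1.8]
grip_width: 0.272
```

```bash
python3 w.py;python3 go.py .5905 .288 .18 73.5 .02
```

```text
F [-0.68 -0.38 -2.31] [0.68 0.55 0.61] T [-0.13   0.102 -0.028] tau [-3.000e-02 -6.781e+01  5.140e+00 -3.979e+01 -7.000e-02 -2.800e-01
  2.000e-02] p [0.5912 0.2881 0.1939] 11.25 0.27083595179885606
t 11.25 p [0.5912 0.2881 0.1939] q7 0.83 F [-0.75 -0.89 -2.06] w 0.271
[[0.001, -0.958, 0.288], [0.01, 0.288, 0.958], [-1.0, 0.002, 0.009]]
turn -0.004 rows 1
shift now-tool [ 0.0139  0.0006 -0.0005]
after turn [ 0.0139  0.0006 -0.0005] rows 1 [ 0.0139  0.0006 -0.0005]
```

Request:
play_rows(
  increments="0.003 0 0 0;0.003 0 0 0;0.003 0 0 0;0.002 0 0 0;0 0 0 0;0 0 0 0",
)

```text
clock: 11.85
position: [0.5913, 0.2883, 0.1826]
ee_rot: [-0.42, 0.565, 0.425, 0.57]
ft_force: [-0.7, -0.6, 0.3]
grip_width: 0.268
```

```bash
python3 w.py;python3 go.py .5905 .288 .18 73.5 .02;  python3 - <<'E'
from h import *
a=camera("scene")["img"][120:260,320:480]; b=camera("top")["img"][130:270,80:260]
cv2.imwrite("pics/p2.png",np.hstack([cv2.resize(a,(440,400)),cv2.resize(b,(360,400))]))
E
```

```text
F [-1.98 -0.61 -0.17] [0.38 0.42 0.49] T [-0.213  0.235 -0.045] tau [-2.000e-02 -6.667e+01  5.090e+00 -3.887e+01 -9.000e-02 -5.400e-01
  3.000e-02] p [0.5913 0.2883 0.1826] 12.25 0.27284725348850486
t 12.25 p [0.5913 0.2883 0.1826] q7 0.84 F [-1.36 -0.41  0.44] w 0.273
[[0.001, -0.958, 0.288], [0.01, 0.288, 0.958], [-1.0, 0.002, 0.01]]
turn -0.004 rows 1
shift now-tool [ 0.0026  0.0007 -0.0005]
after turn [ 0.0026  0.0007 -0.0005] rows 1 [ 0.0026  0.0007 -0.0005]
```

View pics/p2.png

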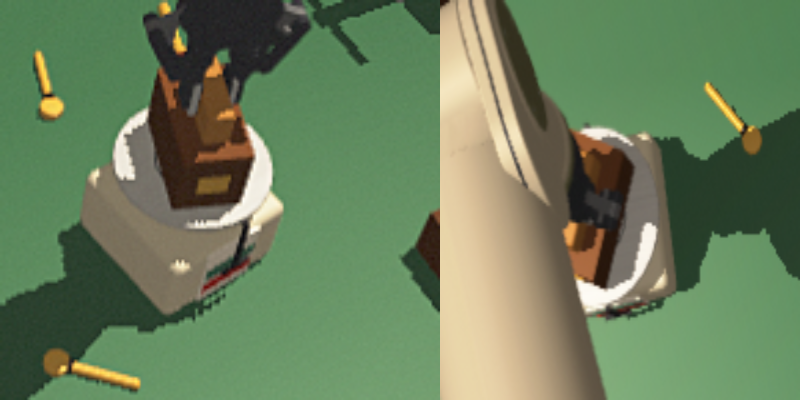

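Request:
play_rows(
  increments="0 0 0 0;0 0 0 0;0 0 0 0;0 0 0 0;0 0 0 0",
  squeeze=20,
)

```text
clock: 12.85
position: [0.5913, 0.2883, 0.1826]
ee_rot: [-0.419, 0.565, 0.425, 0.57]
ft_force: [-2.5, 0.0, 0.6]
grip_width: 0.269
```

Request:
play_rows(
  increments="0 0 0 0;0 0 0 0;0 0 0 0;0 0 0 0;0 0 0 0;0 0 0 0;0 0 0 0;0 0 0 0",
  hand=-0.3,
)

```text
clock: 13.65
position: [0.5922, 0.2889, 0.1832]
ee_rot: [-0.42, 0.564, 0.424, 0.571]
ft_force: [0.5, -0.0, -0.4]
grip_width: 0.65
```

```bash
python3 w.py;python3 go.py .5905 .288 .18 73.5 .02
```

```text
F [ 0.02  0.21 -0.15] [0.48 0.61 0.62] T [-0.027 -0.015  0.008] tau [-0.000e+00 -6.658e+01  5.100e+00 -3.809e+01 -3.000e-02 -4.000e-02
  0.000e+00] p [0.5922 0.2889 0.1832] 14.05 0.6461471289098443
t 14.05 p [0.5922 0.2889 0.1832] q7 0.84 F [-0.11  0.98 -0.09] w 0.646
[[0.004, -0.958, 0.287], [0.011, 0.287, 0.958], [-1.0, -0.0, 0.012]]
turn -0.004 rows 1
shift now-tool [ 0.0032  0.0014 -0.0014]
after turn [ 0.0032  0.0014 -0.0014] rows 1 [ 0.0032  0.0014 -0.0014]
```

Released cleanly. Back up slowly, then move aside to clear the views.

Request:
play_rows(
  increments="-0.01 0 0 0;-0.015 0 0 0;-0.02 0 0 0;-0.03 0 0 0;-0.03 0 0 0;-0.03 0 0 0;0 0 0 0",
)

```text
clock: 14.75
position: [0.5915, 0.2868, 0.3311]
ee_rot: [-0.42, 0.563, 0.424, 0.572]
ft_force: [-0.2, 0.4, -0.1]
grip_width: 0.651
```

Request:
play_rows(
  increments="0 0.02 -0.02 0;0 0.04 -0.03 0;0 0.04 -0.03 0;0 0.04 -0.03 0;0 0.03 -0.03 0;0 0.01 -0.01 0;0 0 0 0;0 0 0 0",
)

```text
clock: 15.55
position: [0.3702, 0.1916, 0.3323]
ee_rot: [-0.42, 0.559, 0.424, 0.575]
ft_force: [-0.1, 0.8, 0.0]
grip_width: 0.647
```

```bash
sed -i 's/,\.094)/,Z)/; s/^    c=camera(n); hsv/    c=camera(n); hsv/' r.py; sed -i '1a import sys; Z=float(sys.argv[1]) if len(sys.argv)>1 else .094' r.py; python3 r.py .199; python3 r.py;  python3 - <<'E'
from h import *
a=camera("scene")["img"]; b=camera("top")["img"]
cv2.imwrite("pics/p3.png",np.vstack([np.hstack([cv2.resize(a,(400,300)),cv2.resize(b,(400,300))]),np.hstack([cv2.resize(a[130:250,320:480],(400,300)),cv2.resize(b[140:260,80:240],(400,300))])]))
E
```

```text
15.55 [0.3702 0.1916 0.3323] [-0.14  0.76  0.01] 0.647
top 263.0 [531.9 -87. ] [19.5 61.2] 69.0
top 263.0 [ 537.  -289.6] [19.7 60.8] 84.0
top 317.0 [590.5 290.1] [21.7 67.2] 73.5
scene 221.5 [ 620.8 -317.1] [19.6 59.1] 83.6
scene 187.0 [ 616.3 -119.2] [18.4 56.4] 69.8
scene 164.0 [590.2 287.6] [19.9 66. ] 72.8
15.65 [0.3706 0.1918 0.3319] [-0.14  0.62 -0.6 ] 0.649
top 263.0 [541.3 -97.6] [21.5 67.4] 69.0
top 265.0 [ 547.  -320.8] [21.7 67. ] 84.0
top 318.0 [605.9 318.1] [23.9 74.1] 73.5
scene 220.5 [ 546.4 -322.6] [22.  66.4] 83.6
scene 188.0 [ 541.4 -100.4] [20.7 63.4] 69.8
scene 164.5 [511.9 356.4] [22.6 73.9] 72.8
```

View pics/p3.png

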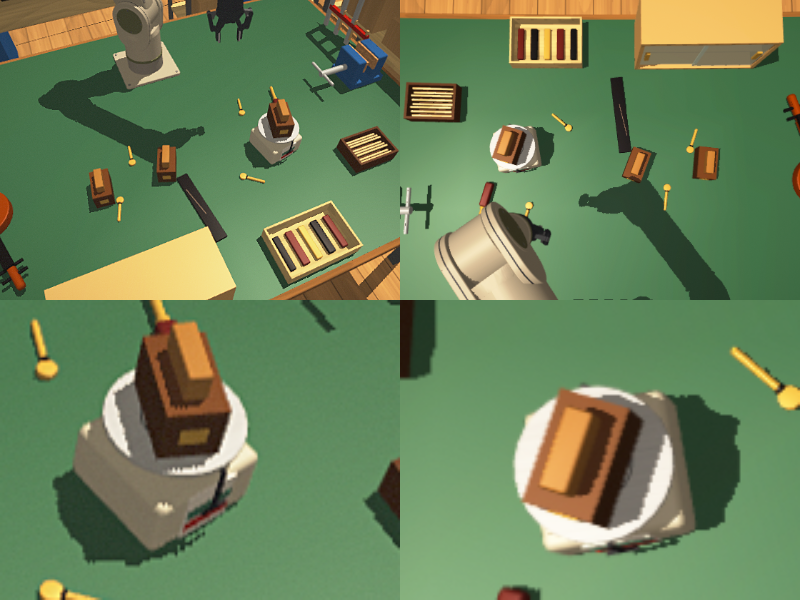

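The rail positions from the two views agree at z = 0.199, which means the pan is about 22 mm down. The box is at about (590, 289) mm, against a pan centre of about (590.5, 288). The other boxes and the bystanders look unmoved.

```bash
python3 - <<'E'
from workcell import workorder, get_obs
print(workorder.hand_in(), get_obs()["clock"])
E
```

```text
the job is handed in; nothing more can be done
the job is handed in; nothing more can be done
```

The half-full box is on the pan and the job was handed in at about 16 s; the hand-in reports no verdict.

- **Which box:** I lifted the box that stood at about (0.478, 0.050). It weighed about 4.1 N, roughly 0.42 kg, which fits only the half-full range. I did not lift the other two boxes to compare.
- **Placing:** I lowered the box with the sinking pan at no more than about 30 mm/s until the wrist carried no weight (about −0.2 N, within noise), then released it and backed away.
- **Position on the pan:** The two camera views place the box's rail within about 2.5 mm of each other at 199 mm height, so the pan is down about 22 mm, in the green band. The box's centre is about 1 mm from the pan's centre, within the calibration's 2 mm.
- **Everything else:** The other two boxes measured unmoved. The pegs, reamer and fingerboard look undisturbed in the pictures, though I did not measure them. The gripper is clear of everything.
- **Disagreements:** A sideways force of up to 2.5 N built up while the box settled and vanished on release. The tool also drifted up to 0.03 rad from vertical during the moves. Neither showed in the final pictures.

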